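# Fasten the drive box and hold the jog knob on its third click

### The arm

A 7-joint arm with a two-finger parallel gripper is mounted at the origin on the work surface. World frame = base frame: x ahead of the robot, y to its left, z up, the work surface at z = 0. Lengths are in m, angles in rad, forces in N, time in s.
With the tool pointing down it reaches from about 0.4 to 0.85 m from the base axis. Payload 10.4 kg.
Tool frame: the origin (TCP) lies at the very end of the fingers, on their centre line; the grasp point (between the pads) lies 19 mm behind it; z points along the fingers, y is the direction in which the jaws open and shut (so a half turn about z gives the same grasp; the last joint's range is limited). The gripper opens to 87 mm and grips with 3 to 60 N. Pads are 19 mm wide; open, the fingers measure 117 mm over their backs; the gripper's body (75 mm by 190 mm) begins 51 mm behind the grasp point.
Start: joints at [-0.023, 0.332, -0.065, 1.46, 0.022, 1.35, -0.088], TCP at [0.625, 0, 0.223] pointing down, gripper open.
Joint ranges: [-2.6, 2.6], [-0.5, 2.12], [-1.47, 1.34], [0.16, 2.42], [-1.27, 4.41], [0.06, 2.06], [-2.6, 2.6]. Speed limits (rad/s): [2.22, 2.22, 2.79, 2.79, 3.14, 3.14, 3.14].

### API

Orientations are given as a unit quaternion [x, y, z, w].
In Python, from bench import read_state, imaging, r gives the robot as it stands. The module is installed in compiled form; this text tells all that it offers.
- The arm moves only by the tool move_arm, never from a script. Its argument "series" is a list of rows, each a list of 4 numbers: the shift along the tool's x, y, z in m, then the turn about the tool's z in rad. In form: [[x, y, z, roll], ...]. A call has 1 to 20 rows; each row is the pose to reach, as a shift and turn from the pose commanded when the call began, along the tool's axes at that moment; what a row does not reach only later rows make up. A row lasts 1/10 s, in which the tool goes at most 50 mm and 8.59 degrees, less where a joint would pass 70% of its speed; a pose out of reach is approached as far as the arm can. A call with a gripper value outside its range is refused whole. "claw" is the gripper's target within -1 to 1 (fully open at 1, half-way at 0, shut at -1), set as the call begins (left out, the last holds). The fingers move at their own pace and stop on an object; "newtons" is the grip in N (left out, the last holds). Time passes only in rows, so rows that repeat a pose let the fingers close. It gives the time, the measured TCP pose, the force and the opening at its end, in the units of the state.
- read_state(): the state, without advancing time (a new reading comes with each control period).
- imaging.camera(name): name is "scene" or "side" or "wrist"; returns (picture, depth): 400x640x3 uint8, red, green, blue; 400x640 float32, m along the optical axis (not along the pixel's ray), 0 where there is no reading.
- imaging.get_calibration(name): a dict with "camera_matrix" (3x3 intrinsics, pixels), "k1" (the pictures are not rectified: a ray, as slopes to the right and down, at radius r is drawn at 1 + k1 r^2 times it, then the intrinsics apply), "R" (3x3) and "t" (3): a world point X has camera coordinates R X + t. Camera axes: x right, y down, z forward; pixel columns grow to the right and rows downward; lengths in m; the calibration is good to about 2 mm. A picture is of the moment at which its call begins: read the wrist's pose just before it. get_calibration takes no time and is no camera call; for the wrist camera it gives the pose at the moment of the call.
- r.close_job(): hands the job in, once; it reports no verdict.
The state is a dict: "time": time; "joint_positions": joint angles; "joint_vel": joint speeds; "joint_torque": joint torques, N m; "ee_pos": TCP position; "eef_rot": TCP orientation; "ft_force": force on the tool from outside, world axes, zero at the start; "torque": the same for the moment, N m; "width": finger opening in m.
Only numpy, scipy, OpenCV 4.12 (cv2) and the standard library are available. Lean on these libraries where they do the work, as an engineer would, in place of code of your own. Each camera call takes 0.05 s, during which the arm holds its last target.

### The job

Fasten the clear drive box before the arm is run: keeping its lid shut, swing the steel hasp on the lid forward and down until it lies flat over its staple. Then, at the jog console, turn the black knob clockwise (seen from above) three clicks from its centre rest and hold it there against its return spring; never go past the third click or turn it the other way, for that would run the arm too fast or backwards. Leave all other things as they are, and finish while still holding the knob on the third click.

Things in the scene. Friction and masses are not known exactly. Their poses are not given: they have to be found in the camera images.
- drive_box: drive box, 220 (x) x 240 (y) x 136 mm high, aluminium frame with clear panels, fixed to the table; origin under its middle, z up, its front (-x) faces the robot. Its top is level at 136 mm: the rear 150 mm is a clear hinged lid, the front 70 mm a fixed aluminium strip. A red stop button, 40 mm across and 30 mm high, stands on the strip at (-78, +88) mm. The box and the jog console swap sides (left or right) from one run to the next
- lid (a joint): the clear lid's hinge along its rear edge, rad: 0 shut (as it starts), growing as it lifts; the lid lies by its own weight (0.55 kg)
- hasp (a joint): the hasp's hinge, rad: 0 lying flat over the staple, 1.57 standing upright, larger leaning back over the lid. It starts between 1.5 and 2.2 and its stiff hinge (about 0.05 N m) keeps it where it is left
- hasp_hinge (a point): middle of the hasp's hinge pin, which runs along the box's y axis, at (-15, 0, 139.5) mm in the box's frame. The strap is steel, 34 mm wide and 4 mm thick, 94 mm long from the pin; from 51 to 80 mm it has a slot 12 mm wide. At joint 0 the strap points to the box's -x, 1.5 mm clear of the top
- hasp_tip (a point): middle of the strap's free end, 92 mm from the pin; its edge is turned up by 6 mm
- staple_top (a point): top of the steel staple, a fixed loop 24 mm long (box x) and 5 mm thick that stands 24.5 mm above the front strip, at (-79, 0, 160.5) mm in the box's frame; it comes up through the strap's slot when the hasp is down
- jog_console: jog console, dark low box 150 x 150 x 52 mm with a pale grey top, fixed to the table; origin under its middle, z up, its front (-x) faces the robot; round the knob is an arc of marks 20 degrees apart, red at the centre rest
- jog (a joint): the jog knob's angle, rad: 0 at the sprung centre rest, growing clockwise seen from above; it clicks every 20 degrees (0.349), so the first, second and third clicks lie at 0.349, 0.698 and 1.047; it turns 1.92 either way. A spring of 0.25 N m/rad drives it back to 0 whenever it is let go (0.26 N m at the third click, with 0.045 N m of click either way)
- jog_grip (a point): the point to grip on the knob, on its upright axis, at (-18, 0, 87) mm in the console's frame. The knob has a round skirt 56 mm across, its top 64 mm above the table, and on it a straight grip bar 52 mm long, 14 mm thick and 33 mm high, its top 97 mm above the table. At rest the bar lies along the console's x axis, its white pointer towards +x; this point's axes turn with the knob, x along the bar
- duck: yellow rubber-toy duck, 48 mm across, 50 mm high, on the clear lid; origin under its middle
- bearing: steel ball bearing lying flat on the clear lid, 32 mm across, 12 mm high; origin under its middle
- beaker: clear glass beaker, 72 mm across, 95 mm high; origin under its middle
- screwdriver: orange-handled screwdriver lying across in front of the two units, on the robot's side; origin under its middle
- tape: roll of blue tape lying flat, 90 mm across, 24 mm high; origin under its middle
- mouse: grey computer mouse, 110 x 60 x 30 mm; origin under its middle
- multimeter: yellow hand multimeter lying flat, 170 x 85 x 47 mm; origin under its middle

How it is judged:
On the way, in this order (a step that is already met when the one before it is completed fails the run):
1. the hasp lies down over the staple, with the lid shut and the jog knob still at rest (value of joint hasp below 0.12 rad and value of joint lid below 0.03 rad and value of joint jog below 0.2 rad), for 0.2 s.
2. the fingers hold the jog knob on its third click (value of joint jog between 0.907 and 1.187 rad and contact force between the fingers and jog above 1 N), for 0.2 s.
At the end, for the whole second after the job is handed in: The hasp is down over the staple (within 0.12 rad of flat) and the lid shut (within 0.03 rad); the fingers press on the jog knob with more than 1 N and keep it still on the third click, 1.047 rad clockwise within 0.14 rad (all of step 2 and value of joint hasp below 0.12 rad and value of joint lid below 0.03 rad and velocity of joint jog between -0.15 and 0.15 rad/s); the arm keeps its last pose, push and grip.
It fails at once if the jog knob is turned out of its rest before the hasp is down (value of joint jog above 0.2 rad and value of joint hasp above 0.3 rad).
It fails at once if the jog knob goes past the third click, well on towards the fourth (value of joint jog above 1.3 rad).
It fails at once if the jog knob is turned the other way, to its first reverse click (value of joint jog below -0.28 rad).
It fails at once if the lid is lifted (value of joint lid above 0.15 rad).
It fails at once if one of the other things is moved by more than 30 mm (distance of any of duck, bearing, beaker, screwdriver, tape, mouse, multimeter from where it was at the start of the episode above 0.03 m).
It also fails if it takes over 48 s, if anything falls off the work surface, if the arm or the gripper's body presses on something with over 40 N, if the wrist force passes 120 N, or if a joint passes its speed limit or range.

## Working session

There is one attempt and no reset: what is moved stays moved. The work goes in short steps, Python scripts to look and compute and a tool call to move; the robot and the scene stay as the last step left them, time stands still between calls to the robot, and variables do not carry over. Pictures are saved under pics/ and viewed, and the job is handed in when it is done.

Besides the shell and the picture viewer there is one more tool, called after ">>>" as name(argument=value, ...) on one line, values as JSON. move_arm: Moves the arm, as the interface text tells. Its arguments: {"type":"object","properties":{"series":{"type":"array","items":{"type":"array","items":{"type":"number"}}},"claw":{"type":"number"},"newtons":{"type":"number"}},"required":["series"]}

```bash
mkdir -p pics
cat > h.py <<'E'
import numpy as np,cv2
from bench import read_state, imaging, r
def snap(n,f):
    c=imaging.get_calibration(n)
    p,d=imaging.camera(n)
    cv2.imwrite(f'pics/{f}.png',cv2.cvtColor(p,cv2.COLOR_RGB2BGR)); 
    np.savez(f'pics/{f}.npz',p=p,d=d,K=c['camera_matrix'],k1=c['k1'],R=c['R'],t=c['t'])
def load(f): return dict(np.load(f'pics/{f}.npz'))
def slopes(s,uv):
    k=float(s['k1']);D=np.array([k,0,0,0,0.])
    return cv2.undistortPoints(np.array(uv,float).reshape(-1,1,2),s['K'],D).reshape(-1,2)
def plane(s,uv,z):
    m=slopes(s,uv); C=-s['R'].T@s['t']
    d=np.c_[m,np.ones(len(m))]@s['R']
    return C+d*((z-C[2])/d[:,2])[:,None]
def pts(s,uv):
    uv=np.array(uv); z=s['d'][uv[:,1],uv[:,0]]
    m=slopes(s,uv); return (np.c_[m,np.ones(len(m))]*z[:,None]-s['t'])@s['R']
def proj(s,X):
    X=np.atleast_2d(X)
    rv,_=cv2.Rodrigues(s['R'])
    return cv2.projectPoints(X,rv,s['t'],s['K'],np.array([float(s['k1']),0,0,0,0]))[0].reshape(-1,2)
E
python3 - <<'E'
from h import *
for n in('scene','side','wrist'):
    snap(n,n+'0'); s=load(n+'0'); print(n,-s['R'].T@s['t'],s['R'][2],s['K'][0,0],s['k1'])
print(read_state())
E
```

```text
scene [1.36686733 0.07889309 1.27293669] [-0.58425926 -0.07543046 -0.80805406] 452.4437780628718 -0.09678229488300506
side [ 0.37550685 -0.93158422  0.98186658] [ 0.14299698  0.72794559 -0.6705573 ] 407.30931300697773 -0.009193130179304202
wrist [0.62524646 0.07679355 0.38387288] [-9.50514460e-04 -2.78429077e-01 -9.60456321e-01] 341.7053654348484 -0.04329010732568151
{'time': 0.15, 'joint_positions': array([-0.0226185 ,  0.33270484, -0.06474361,  1.46071995,  0.02162282,
        1.34989769, -0.08847996]), 'joint_vel': array([-0.00179382, -0.00225763, -0.00033244, -0.00242078, -0.00012883,
       -0.00023984,  0.0004076 ]), 'joint_torque': array([ 1.82067095e-03, -6.23630190e+01,  2.54254905e-02, -3.90143681e+01,
       -6.11935230e-02,  3.71907104e-02, -1.53469024e-06]), 'ee_pos': array([6.24719807e-01, 3.04257227e-05, 2.21964062e-01]), 'eef_rot': array([ 7.07070943e-01,  7.07142429e-01, -3.83167322e-04, -3.46569750e-04]), 'ft_force': array([-0.23098669,  0.26278483,  0.21859404]), 'torque': array([-0.05033274,  0.00688528, -0.02406038]), 'width': 0.08731727425162515}
```

View pics/scene0.png

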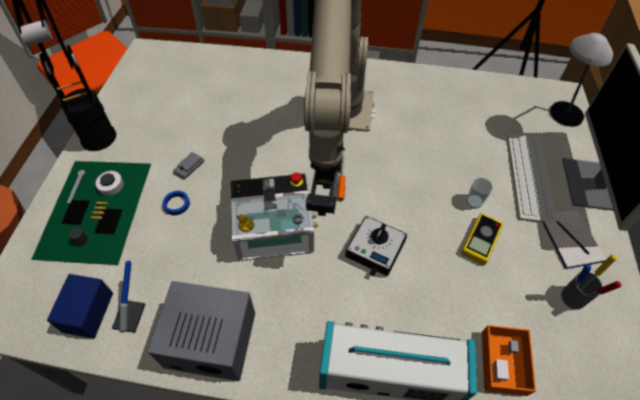

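View pics/side0.png

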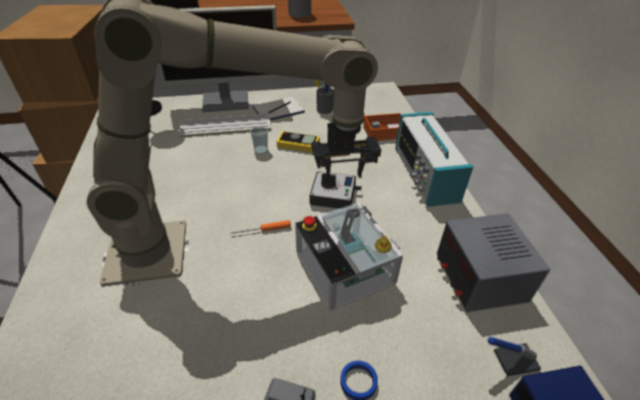

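View pics/wrist0.png

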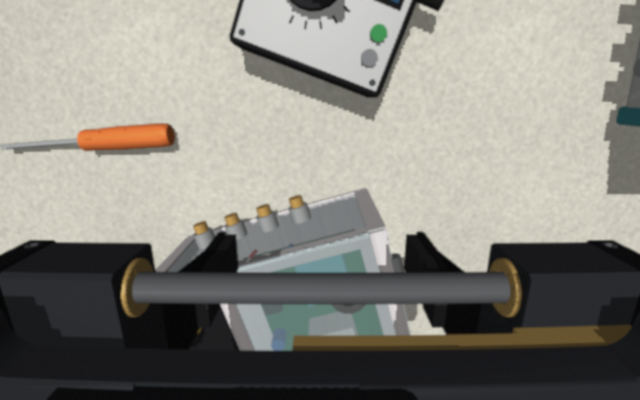

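Run:
```python
import cv2
a=cv2.imread('pics/scene0.png');b=cv2.imread('pics/side0.png')
cv2.imwrite('pics/sc_z.png',cv2.resize(a[160:290,215:425],None,fx=3.8,fy=3.8,interpolation=cv2.INTER_CUBIC))
cv2.imwrite('pics/si_z.png',cv2.resize(b[160:310,285:415],None,fx=4,fy=4,interpolation=cv2.INTER_CUBIC))
```

```text
(no output)
```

View pics/sc_z.png

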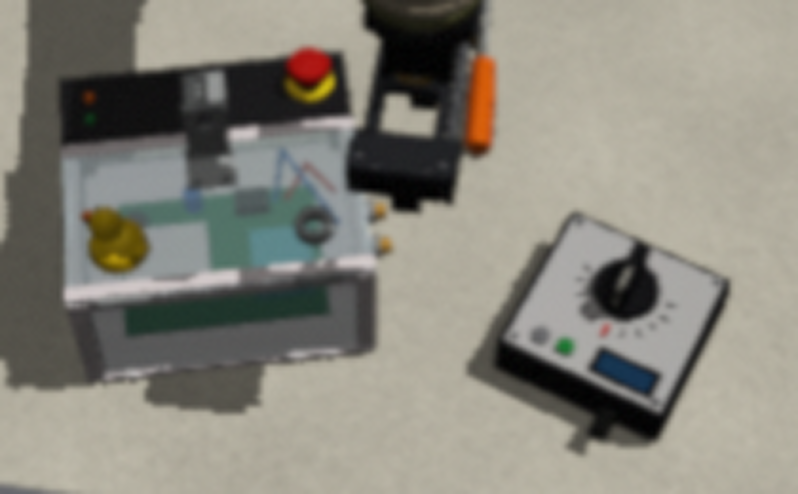

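View pics/si_z.png

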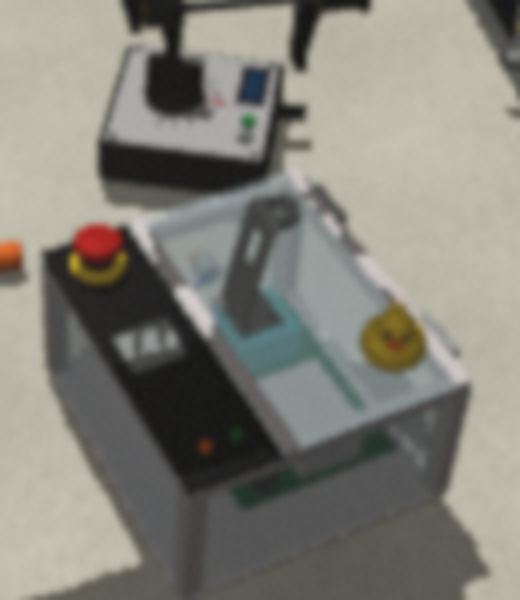

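Run:
```python
from h import *
a=load('scene0');b=load('side0')
S=lambda L:[(x/3.8+215,y/3.8+160) for x,y in L]
T=lambda L:[(x/4+285,y/4+160) for x,y in L]
print('box scene');P=plane(a,S([(60,80),(345,53),(66,298),(372,262)]),.136);print(P.round(4),P.mean(0))
print('box side');P=plane(b,T([(190,492),(43,253),(468,382),(300,170)]),.136);print(P.round(4),P.mean(0))
for n,P in(('sc',plane(a,S([(577,213),(728,283),(655,412),(500,345)]),.052)),('si',plane(b,T([(130,45),(283,68),(265,162),(100,140)]),.052))):
    print(n,P.round(4),P.mean(0),np.linalg.norm(P-np.roll(P,-1,0),axis=1))
    d=np.roll(P,-1,0)-P; print(np.degrees(np.arctan2(d[:,1],d[:,0])))
print('red',plane(a,S([(605,330)]),.052),plane(b,T([(215,102)]),.052))
print('staple/hasp scene tip', plane(a,S([(205,75)]),.22), pts(b,np.array(T([(272,208),(290,213),(250,245),(240,300),(255,330)])).round().astype(int)))
```

```text
box scene
[[ 0.5328 -0.3099  0.136 ]
 [ 0.4689 -0.0782  0.136 ]
 [ 0.7378 -0.2519  0.136 ]
 [ 0.6708 -0.0249  0.136 ]] [ 0.60255608 -0.1662498   0.136     ]
box side
[[ 0.5299 -0.3157  0.136 ]
 [ 0.4656 -0.0873  0.136 ]
 [ 0.735  -0.2565  0.136 ]
 [ 0.6746 -0.0284  0.136 ]] [ 0.60128936 -0.17199277  0.136     ]
sc [[0.5453 0.1329 0.052 ]
 [0.5965 0.2632 0.052 ]
 [0.7244 0.2092 0.052 ]
 [0.682  0.0814 0.052 ]] [0.63704471 0.17167373 0.052     ] [0.13996604 0.13881908 0.13469867 0.14612111]
[  68.55484952  -22.85654735 -108.32578667  159.35779797]
si [[0.5902 0.2556 0.052 ]
 [0.7233 0.2001 0.052 ]
 [0.6771 0.076  0.052 ]
 [0.5415 0.1266 0.052 ]] [0.63301138 0.16459684 0.052     ] [0.14424816 0.13239681 0.144651   0.13790453]
[ -22.64403067 -110.43733682  159.54387411   69.35085173]
red [[0.65585564 0.16463467 0.052     ]] [[0.65129378 0.16183357 0.052     ]]
staple/hasp scene tip [[ 0.57296598 -0.1707153   0.22      ]] [[ 0.64289782 -0.06735002  0.13640569]
 [ 0.6532794  -0.08487896  0.14710029]
 [ 0.6194834  -0.10191839  0.13545979]
 [ 0.59177019 -0.17870629  0.1600769 ]
 [ 0.60231526 -0.18809536  0.13970983]]
```

Run:
```python
from h import *
a=load('scene0');b=load('side0')
S=lambda L:[(x/3.8+215,y/3.8+160) for x,y in L]
T=lambda L:[(x/4+285,y/4+160) for x,y in L]
c=np.array([.602,-.169]);th=np.radians(15.5);R=np.array([[np.cos(th),-np.sin(th)],[np.sin(th),np.cos(th)]])
B=lambda P:np.c_[(P[:,:2]-c)@R,P[:,2]].round(4)
def tri(pa,pb):
    ma=slopes(a,pa);mb=slopes(b,pb)
    X=cv2.triangulatePoints(np.c_[a['R'],a['t']],np.c_[b['R'],b['t']],ma.T,mb.T); X=(X[:3]/X[3]).T
    return X,(proj(a,X)-pa).round(1)
print('duck',B(plane(a,S([(122,255)]),.15)),B(plane(b,T([(393,345)]),.155)))
print('bearing',B(plane(a,S([(315,225)]),.142)),B(plane(b,T([(281,213)]),.142)))
# hasp tip centre
X,e=tri(S([(205,75)]),T([(266,203)]));print('tip',X,e,B(X))
X,e=tri(S([(310,62)]),T([(97,240)]));print('button',X,e,B(X), 'exp -78,88,166')
X,e=tri(S([(627,262)]),T([(175,70)]));print('knob',X,e)
```

```text
duck [[ 0.0839 -0.0706  0.15  ]] [[ 0.065  -0.0832  0.155 ]]
bearing [[0.0693 0.0799 0.142 ]] [[0.0668 0.0744 0.142 ]]
tip [[ 0.60084428 -0.16793437  0.24718875]] [[-1.8  1.9]] [[-0.0008  0.0013  0.2472]]
button [[ 0.50238287 -0.10263585  0.15952275]] [[-0.2  0.3]] [[-0.0783  0.0906  0.1595]] exp -78,88,166
knob [[0.61347981 0.17360651 0.08660828]] [[-0.7  0.8]]
```

>>> move_arm(series=[[0, 0, -0.05, 0], [0, 0, -0.1, 0], [-0.04, 0, -0.12, 0], [-0.08, -0.01, -0.12, 0], [-0.12, -0.02, -0.12, 0], [-0.16, -0.02, -0.12, 0], [-0.2, -0.02, -0.12, 0], [-0.24, -0.02, -0.12, 0], [-0.26, -0.02, -0.12, 0], [-0.26, -0.02, -0.12, 0], [-0.26, -0.02, -0.12, 0], [-0.26, -0.02, -0.12, 0]], claw=-1, newtons=30)

```text
time: 1.35
ee_pos: [0.6055, -0.2583, 0.3425]
eef_rot: [0.706, 0.708, 0.0, -0.0]
ft_force: [0.3, 0.5, -0.1]
width: 0.0024
```

Run:
```python
from h import *
snap('wrist','w1'); print(read_state()['ee_pos'],read_state()['time'])
snap('side','s1')
a=cv2.imread('pics/s1.png');cv2.imwrite('pics/s1z.png',cv2.resize(a[150:320,270:420],None,fx=3.5,fy=3.5,interpolation=cv2.INTER_CUBIC))
```

```text
[ 0.6054657  -0.25827249  0.34264258] 1.4
```

View pics/w1.png

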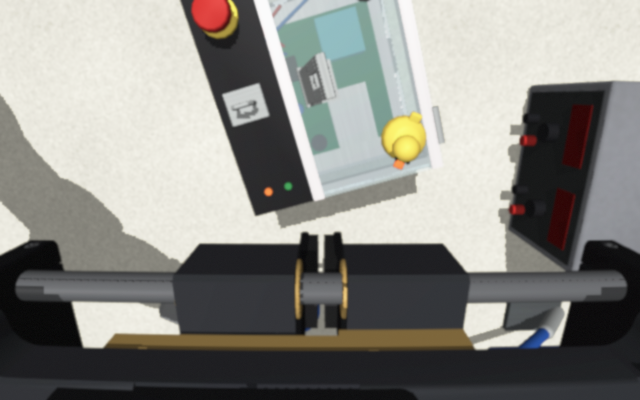

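View pics/s1z.png

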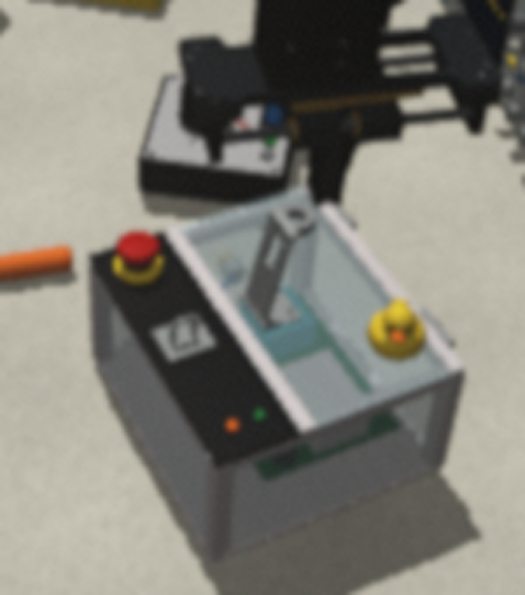

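Run:
```python
from h import *
a=cv2.imread('pics/w1.png');cv2.imwrite('pics/w1z.png',cv2.resize(a[0:230,170:460],None,fx=2.6,fy=2.6,interpolation=cv2.INTER_CUBIC))
w=load('w1')
P=plane(w,[(256,215),(184,0),(437,165),(313,198),(257,0)],.136);print(P.round(4))
P=plane(w,[(210,14)],.166);print('btn',P)
c=np.array([.602,-.169]);th=np.radians(15.5);R=np.array([[np.cos(th),-np.sin(th)],[np.sin(th),np.cos(th)]])
b=lambda x,y,z:[*(c+R@[x,y]),z]
print(proj(w,np.array([b(-.11,-.12,.136),b(-.11,.12,.136),b(.11,-.12,.136),b(-.04,-.12,.136),b(-.078,.088,.166),b(-.079,0,.1605)])).round(1))
```

```text
[[ 0.5321 -0.31    0.136 ]
 [ 0.4713 -0.0875  0.136 ]
 [ 0.7337 -0.2514  0.136 ]
 [ 0.5973 -0.2896  0.136 ]
 [ 0.5432 -0.0883  0.136 ]]
btn [[ 0.50504844 -0.10713981  0.166     ]]
[[252.6 218.3]
 [176.2  -5.1]
 [442.3 168.5]
 [311.4 202.9]
 [207.9  11.5]
 [239.2 107.4]]
```

View pics/w1z.png

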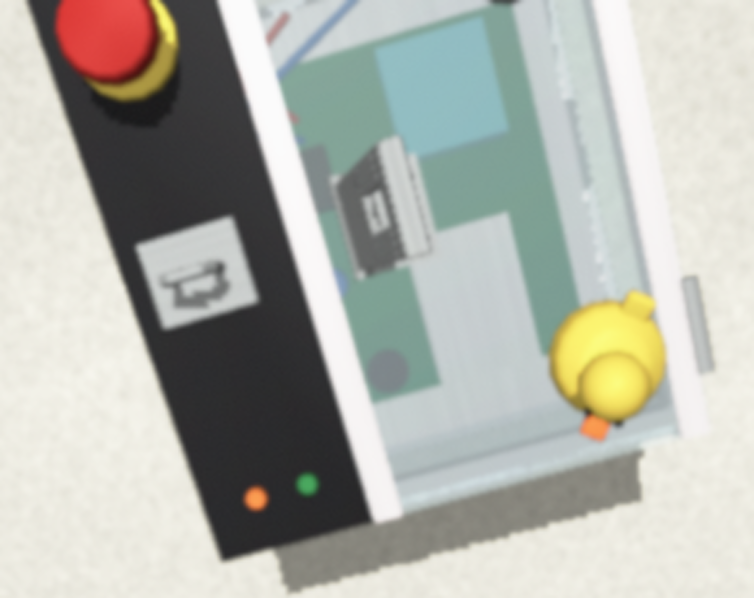

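Run:
```python
from h import *
w=load('w1');Z=lambda x,y:(x/2.6+170,y/2.6)
th=np.radians(15.3);R=np.array([[np.cos(th),-np.sin(th)],[np.sin(th),np.cos(th)]])
for px,z,o in((Z(193,268),.1605,(-.079,0)),(Z(197,272),.138,(-.079,0)),((210,14),.166,(-.078,.088))):
    P=plane(w,[px],z)[0,:2]; print(P, 'centre',P-R@np.array(o))
c=np.array([.6045,-.1645])
for px in(Z(340,225),Z(390,207),Z(415,200)):
  for z in(.1395,.22,.23,.24): print(z,((plane(w,[px],z)[0,:2]-c)@R).round(4))
```

```text
[ 0.53104446 -0.18602861] centre [ 0.60724449 -0.16518264]
[ 0.52769066 -0.18787292] centre [ 0.6038907  -0.16702695]
[ 0.50504844 -0.10713981] centre [ 0.60350475 -0.17143876]
0.1395 [-0.02   -0.0001]
0.22 [-0.0163 -0.0038]
0.23 [-0.0159 -0.0043]
0.24 [-0.0154 -0.0047]
0.1395 [0.0008 0.0012]
0.22 [-0.0002 -0.0028]
0.23 [-0.0003 -0.0032]
0.24 [-0.0004 -0.0037]
0.1395 [0.0109 0.0012]
0.22 [ 0.0077 -0.0028]
0.23 [ 0.0073 -0.0033]
0.24 [ 0.0069 -0.0038]
```

>>> move_arm(series=[[0.03, 0.01, 0, -0.13], [0.06, 0.03, 0, -0.267], [0.09, 0.043, 0, -0.267], [0.103, 0.043, 0, -0.267], [0.103, 0.043, 0, -0.267], [0.103, 0.043, 0, -0.267], [0.103, 0.043, 0.05, -0.267], [0.103, 0.043, 0.07, -0.267], [0.103, 0.043, 0.07, -0.267], [0.103, 0.043, 0.07, -0.267]])

```text
time: 2.45
ee_pos: [0.6478, -0.1585, 0.2738]
eef_rot: [0.607, 0.794, -0.0, 0.001]
ft_force: [0.5, -0.2, 1.1]
width: 0.0002
```

```bash
cat >> h.py <<'E'
th=np.radians(15.3);RB=np.array([[np.cos(th),-np.sin(th)],[np.sin(th),np.cos(th)]]);cB=np.array([.605,-.167])
def stb():
    s=read_state();p=s['ee_pos'];q=s['eef_rot']
    from scipy.spatial.transform import Rotation as Ro
    M=Ro.from_quat(q).as_matrix()
    print('t',s['time'],'box',((p[:2]-cB)@RB).round(4),'pos',p.round(4),'tool y heading',np.degrees(np.arctan2(M[1,1],M[0,1])).round(2),'F',s['ft_force'].round(1),'w',s['width'])
E
python3 - <<'E'
from h import *
stb(); snap('side','s2');snap('scene','c2')
a=cv2.imread('pics/s2.png')[130:310,270:420];b=cv2.imread('pics/c2.png')[140:280,215:335]
a=cv2.resize(a,None,fx=2.6,fy=2.6,interpolation=2);b=cv2.resize(b,(401,468),interpolation=2)
cv2.imwrite('pics/z2.png',np.hstack([a,b]))
E
```

```text
t 2.45 box [ 0.0435 -0.0031] pos [ 0.6478 -0.1585  0.2738] tool y heading 15.19 F [ 0.5 -0.2  1.1] w 0.00020059650715158368
```

View pics/z2.png

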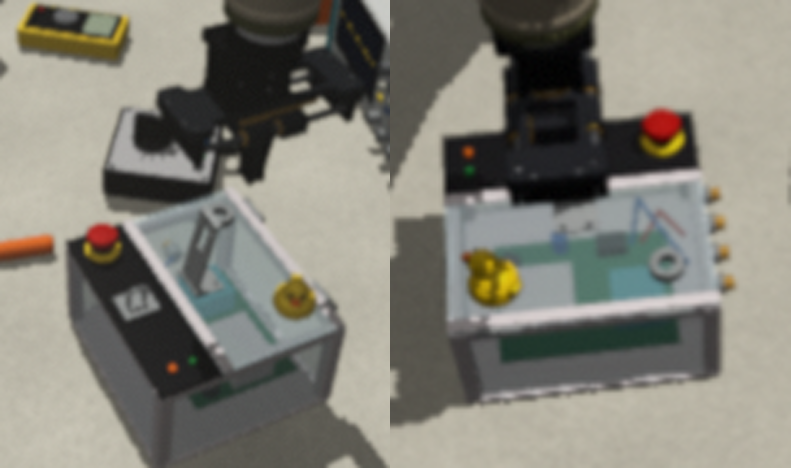

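>>> move_arm(series=[[0.003, 0.003, 0.04, 0], [0.003, 0.003, 0.079, 0], [0.003, 0.003, 0.079, 0], [0.003, -0.005, 0.079, 0], [0.003, -0.012, 0.079, 0], [0.003, -0.02, 0.079, 0], [0.003, -0.028, 0.079, 0], [0.003, -0.036, 0.081, 0], [0.003, -0.036, 0.081, 0]])

```text
time: 3.45
ee_pos: [0.6115, -0.1643, 0.192]
eef_rot: [0.607, 0.795, -0.0, 0.0]
ft_force: [0.3, -0.4, -0.7]
width: 0.0004
```

Run:
```python
from h import *
stb(); snap('side','s3')
a=cv2.imread('pics/s3.png')[130:310,270:420]
cv2.imwrite('pics/z3.png',cv2.resize(a,None,fx=3.3,fy=3.3,interpolation=2))
```

```text
t 3.45 box [0.007  0.0009] pos [ 0.6115 -0.1643  0.192 ] tool y heading 15.24 F [ 0.3 -0.4 -0.7] w 0.0003849837687930581
```

View pics/z3.png

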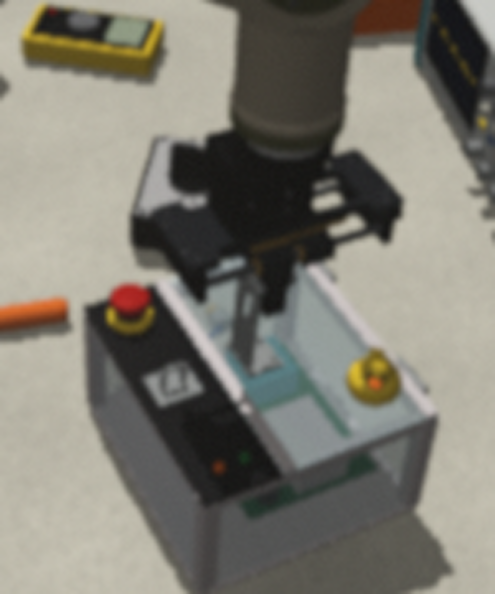

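>>> move_arm(series=[[0, -0.006, 0.006, 0], [0, -0.016, 0.0114, 0], [0, -0.021, 0.013, 0], [0, -0.026, 0.0155, 0], [0, -0.031, 0.018, 0], [0, -0.035, 0.0215, 0], [0, -0.039, 0.0255, 0], [0, -0.042, 0.03, 0], [0, -0.042, 0.03, 0]])

```text
time: 4.4
ee_pos: [0.5712, -0.1749, 0.1606]
eef_rot: [0.607, 0.795, -0.0, -0.001]
ft_force: [0.6, 0.5, 0.2]
width: 0.0003
```

Run:
```python
from h import *
stb(); snap('side','s4')
a=cv2.imread('pics/s4.png')[130:310,270:420]
cv2.imwrite('pics/z4.png',cv2.resize(a,None,fx=3.3,fy=3.3,interpolation=2))
```

```text
t 4.4 box [-0.0347  0.0014] pos [ 0.5712 -0.1749  0.1606] tool y heading 15.28 F [0.6 0.5 0.2] w 0.0002516106517097868
```

View pics/z4.png

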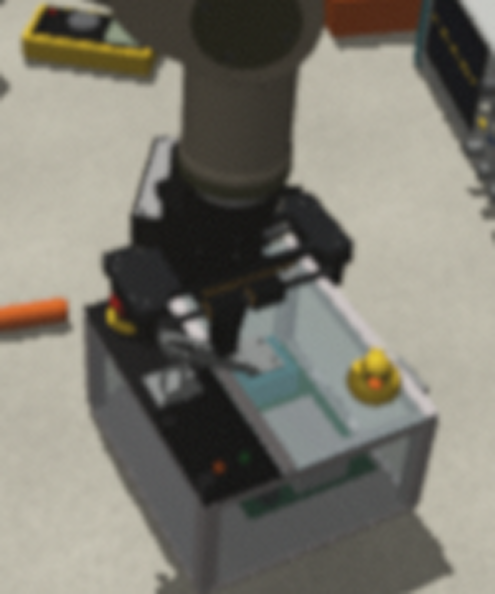

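>>> move_arm(series=[[0, -0.003, 0.005, 0], [0, -0.005, 0.01, 0], [0, -0.006, 0.014, 0], [0, -0.007, 0.017, 0], [0, -0.007, 0.02, 0], [0, -0.007, 0.022, 0], [0, -0.007, 0.022, 0]])

```text
time: 5.15
ee_pos: [0.5651, -0.1766, 0.1417]
eef_rot: [0.607, 0.795, 0.0, 0.0]
ft_force: [-9.9, 2.0, 19.6]
width: 0.0002
```

Run:
```python
from h import *
stb(); snap('side','s5')
a=cv2.imread('pics/s5.png')[130:310,270:420]
cv2.imwrite('pics/z5.png',cv2.resize(a,None,fx=3.3,fy=3.3,interpolation=2))
```

```text
t 5.15 box [-0.041   0.0013] pos [ 0.5651 -0.1766  0.1417] tool y heading 15.28 F [-9.9  2.  19.6] w 0.00019181247447643029
```

View pics/z5.png

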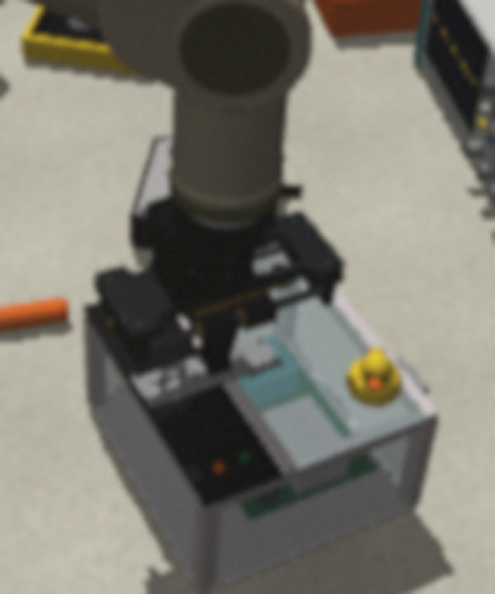

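>>> move_arm(series=[[0, 0, 0.0, 0], [0, 0, -0.03, 0], [0, 0, -0.07, 0], [0, 0, -0.11, 0], [0, 0.01, -0.15, 0], [0.04, 0.04, -0.17, 0], [0.08, 0.07, -0.17, 0], [0.12, 0.1, -0.17, 0], [0.16, 0.127, -0.17, 0], [0.2, 0.127, -0.17, 0], [0.2, 0.127, -0.17, 0], [0.2, 0.127, -0.17, 0], [0.2, 0.127, -0.17, 0]], claw=1)

```text
time: 6.5
ee_pos: [0.6351, 0.0483, 0.3095]
eef_rot: [0.607, 0.794, -0.0, 0.0]
ft_force: [0.1, -0.8, -0.4]
width: 0.086
```

Run:
```python
from h import *
stb(); snap('wrist','w6'); snap('side','s6'); snap('scene','c6')
a=cv2.imread('pics/s6.png')[130:310,270:420];b=cv2.imread('pics/c6.png')[140:280,215:335]
a=cv2.resize(a,None,fx=2.6,fy=2.6,interpolation=2);b=cv2.resize(b,(401,468),interpolation=2)
cv2.imwrite('pics/z6.png',np.hstack([a,b]))
```

```text
t 6.5 box [0.0858 0.1997] pos [0.6351 0.0483 0.3095] tool y heading 15.19 F [ 0.1 -0.8 -0.4] w 0.0860086544519202
```

View pics/w6.png

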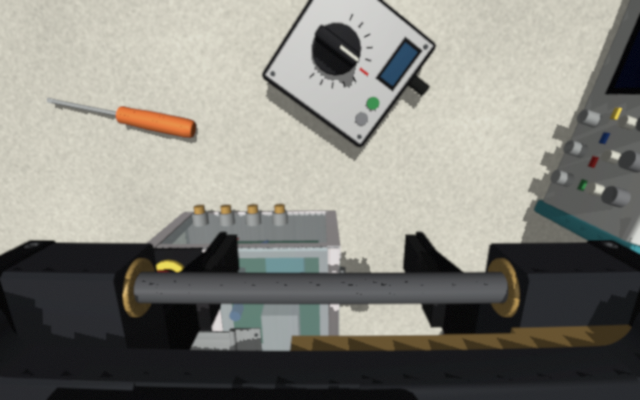

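View pics/z6.png

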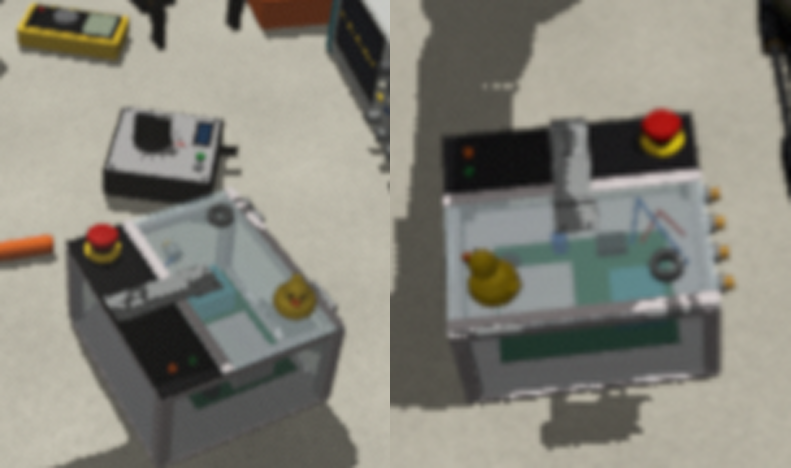

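Run:
```python
from h import *
a=cv2.imread('pics/w6.png');cv2.imwrite('pics/w6z.png',cv2.resize(a[0:150,255:445],None,fx=4,fy=4,interpolation=2))
w=load('w6')
P=plane(w,[(359,145),(265,75),(434,45)],.052);print(P)
print('red',plane(w,[(363,71)],.052))
```

```text
[[0.67536595 0.08103544 0.052     ]
 [0.54594711 0.13043625 0.052     ]
 [0.72509896 0.21380082 0.052     ]]
red [[0.65484858 0.16463046 0.052     ]]
```

View pics/w6z.png

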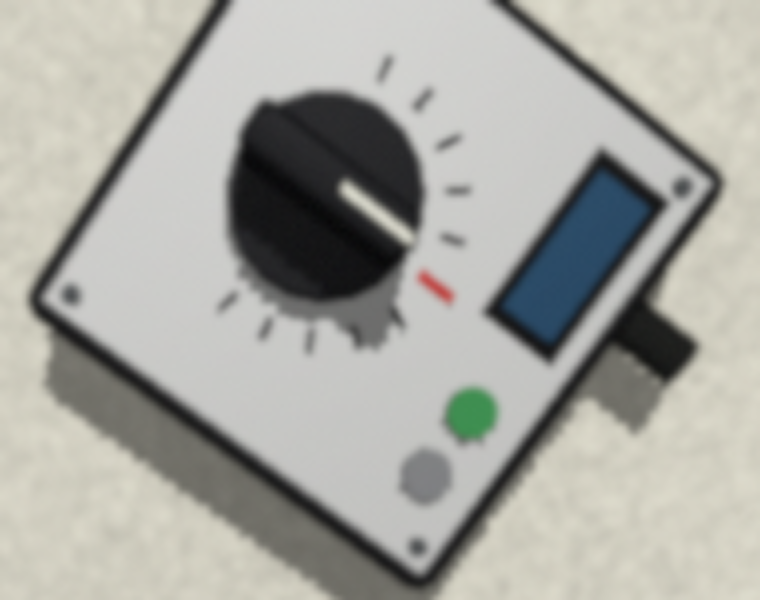

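Run:
```python
from h import *
w=load('w6');Z=lambda L:[(x/4+255,y/4) for x,y in L]
an=lambda a,b:np.degrees(np.arctan2(*(b-a)[1::-1]))
sk=plane(w,Z([(228,195),(424,195),(326,90),(326,301)]),.064);print('skirt',sk,sk.mean(0))
p=plane(w,Z([(342,185),(410,240),(255,122)]),.097);print('pointer',p,an(p[0],p[1]),an(p[2],p[1]),(p[1]+p[2])/2)
e=plane(w,Z([(38,308),(415,590),(720,190)]),.05);print('edges',an(e[0],e[1]),an(e[1],e[2]),'ctr',(e[0]+e[2])/2)
r_=plane(w,Z([(422,275),(452,298)]),.052);print('red',r_,an(r_[0],r_[1]))
```

```text
skirt [[0.59217071 0.17097504 0.064     ]
 [0.64469842 0.18538011 0.064     ]
 [0.61105468 0.20410609 0.064     ]
 [0.62613178 0.15108798 0.064     ]] [0.61851389 0.1778873  0.064     ]
pointer [[0.62147    0.17702193 0.097     ]
 [0.64201094 0.16891988 0.097     ]
 [0.59617628 0.18558167 0.097     ]] -21.525982697496516 -19.977191566854827 [0.61909361 0.17725077 0.097     ]
edges -21.062340712843998 69.04055231350574 ctr [0.63660368 0.17007211 0.05      ]
red [[0.65132461 0.16623316 0.052     ]
 [0.66160224 0.1624754  0.052     ]] -20.083689671314612
```

>>> move_arm(series=[[0.04, 0.005, 0, -0.13], [0.08, 0.018, 0, -0.27], [0.11, 0.018, 0.02, -0.41], [0.128, 0.018, 0.06, -0.55], [0.128, 0.018, 0.1, -0.69], [0.128, 0.018, 0.12, -0.82], [0.128, 0.018, 0.12, -0.939], [0.128, 0.018, 0.12, -0.939], [0.128, 0.018, 0.12, -0.939], [0.128, 0.018, 0.12, -0.939]], claw=1, newtons=50)

```text
time: 7.65
ee_pos: [0.6191, 0.1779, 0.1903]
eef_rot: [0.183, 0.983, 0.0, 0.001]
ft_force: [-0.6, -0.6, 0.9]
width: 0.087
```

Run:
```python
from h import *
stb(); snap('side','s7'); snap('scene','c7')
a=cv2.imread('pics/s7.png')[110:230,270:390];b=cv2.imread('pics/c7.png')[170:290,320:440]
cv2.imwrite('pics/z7.png',np.hstack([cv2.resize(x,None,fx=3.3,fy=3.3,interpolation=2) for x in(a,b)]))
```

```text
t 7.65 box [0.1046 0.3289] pos [0.6191 0.1779 0.1903] tool y heading 68.9 F [-0.6 -0.6  0.9] w 0.08697503329675711
```

View pics/z7.png

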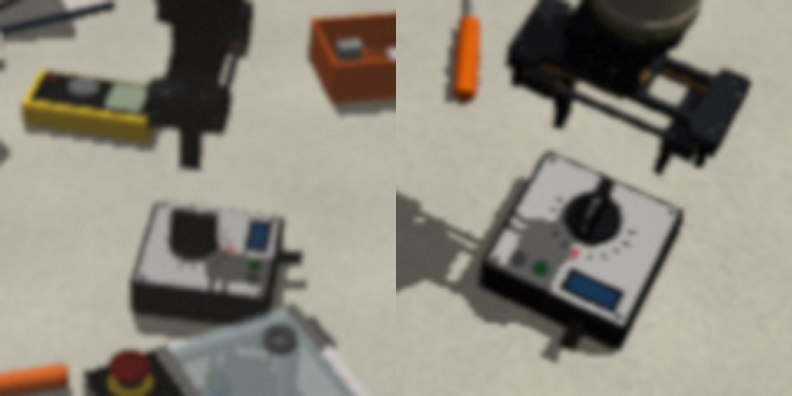

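>>> move_arm(series=[[0, 0, 0.04, 0], [0, 0, 0.08, 0], [0, 0, 0.105, 0], [0, 0, 0.119, 0], [0, 0, 0.119, 0], [0, 0, 0.119, 0]])

```text
time: 8.35
ee_pos: [0.6194, 0.1785, 0.072]
eef_rot: [0.182, 0.983, 0.0, 0.001]
ft_force: [-0.2, 0.0, 0.8]
width: 0.0869
```

>>> move_arm(series=[[0, 0, 0, 0], [0, 0, 0, 0], [0, 0, 0, 0], [0, 0, 0, 0], [0, 0, 0, 0], [0, 0, 0, 0], [0, 0, 0, 0], [0, 0, 0, 0]], claw=-1, newtons=50)

```text
time: 9.15
ee_pos: [0.6185, 0.1781, 0.0705]
eef_rot: [0.181, 0.983, -0.0, -0.0]
ft_force: [0.3, 0.6, 0.3]
width: 0.0311
```

Run:
```python
from h import *
stb();print(read_state()['torque']); snap('side','s8'); snap('scene','c8')
a=cv2.imread('pics/s8.png')[110:230,270:390];b=cv2.imread('pics/c8.png')[170:290,320:440]
cv2.imwrite('pics/z8.png',np.hstack([cv2.resize(x,None,fx=3.3,fy=3.3,interpolation=2) for x in(a,b)]))
```

```text
t 9.15 box [0.1041 0.3293] pos [0.6185 0.1781 0.0705] tool y heading 69.1 F [0.3 0.6 0.3] w 0.03107546860820255
[ 0.08670915 -0.00589199 -0.05627141]
```

View pics/z8.png

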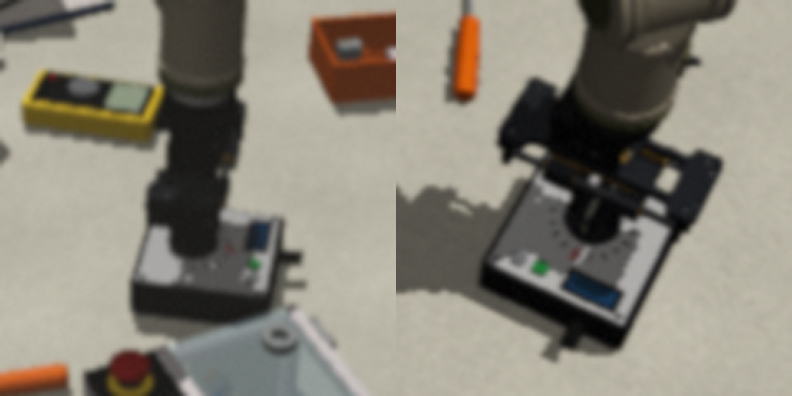

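>>> move_arm(series=[[0, 0, 0, 0], [0, 0, 0, 0], [0, 0, 0, 0], [0, 0, 0, 0], [0, 0, 0, 0]])

```text
time: 9.75
ee_pos: [0.6183, 0.1776, 0.0705]
eef_rot: [0.182, 0.983, -0.0, -0.0]
ft_force: [-3.8, -4.0, 3.4]
width: 0.0138
```

Run:
```python
from h import *
stb();print(read_state()['torque'])
```

```text
t 9.75 box [0.1038 0.3289] pos [0.6183 0.1776 0.0705] tool y heading 69.08 F [-3.8 -4.   3.4] w 0.013814320611497734
[-0.70034524  0.78813323 -0.02890722]
```

>>> move_arm(series=[[0, 0, 0, 0.1], [0, 0, 0, 0.2], [0, 0, 0, 0.3], [0, 0, 0, 0.4], [0, 0, 0, 0.5], [0, 0, 0, 0.6], [0, 0, 0, 0.7], [0, 0, 0, 0.7], [0, 0, 0, 0.7]])

```text
time: 10.65
ee_pos: [0.618, 0.1772, 0.0706]
eef_rot: [0.508, 0.862, -0.001, -0.0]
ft_force: [-6.4, -5.4, 5.6]
width: 0.0131
```

Run:
```python
from h import *
stb();print(read_state()['torque'])
```

```text
t 10.65 box [0.1034 0.3286] pos [0.618  0.1772 0.0706] tool y heading 28.97 F [-6.4 -5.4  5.6] w 0.013147991284193711
[-1.10857208  1.21181353  0.13651734]
```

>>> move_arm(series=[[0, 0, 0, 0.08], [0, 0, 0, 0.16], [0, 0, 0, 0.24], [0, 0, 0, 0.3], [0, 0, 0, 0.34], [0, 0, 0, 0.353], [0, 0, 0, 0.353], [0, 0, 0, 0.353], [0, 0, 0, 0.353], [0, 0, 0, 0.353]])

```text
time: 11.65
ee_pos: [0.6178, 0.1771, 0.0705]
eef_rot: [0.651, 0.759, -0.001, -0.0]
ft_force: [-7.9, -5.3, 5.9]
width: 0.0138
```

Run:
```python
from h import *
stb();print(read_state()['torque'])
snap('side','s9'); snap('scene','c9'); snap('wrist','w9')
a=cv2.imread('pics/s9.png')[130:310,270:420];b=cv2.imread('pics/c9.png')[160:290,320:440]
cv2.imwrite('pics/z9.png',np.hstack([cv2.resize(x,(400,480),interpolation=2) for x in(a,b)]))
stb()
```

```text
t 11.65 box [0.1032 0.3286] pos [0.6178 0.1771 0.0705] tool y heading 8.77 F [-7.9 -5.3  5.9] w 0.013849932299742126
[-1.27839931  1.55194743  0.30174073]
t 11.8 box [0.1032 0.3285] pos [0.6178 0.1771 0.0705] tool y heading 8.77 F [-6.7 -6.7  5.7] w 0.013637832733722616
```

View pics/z9.png

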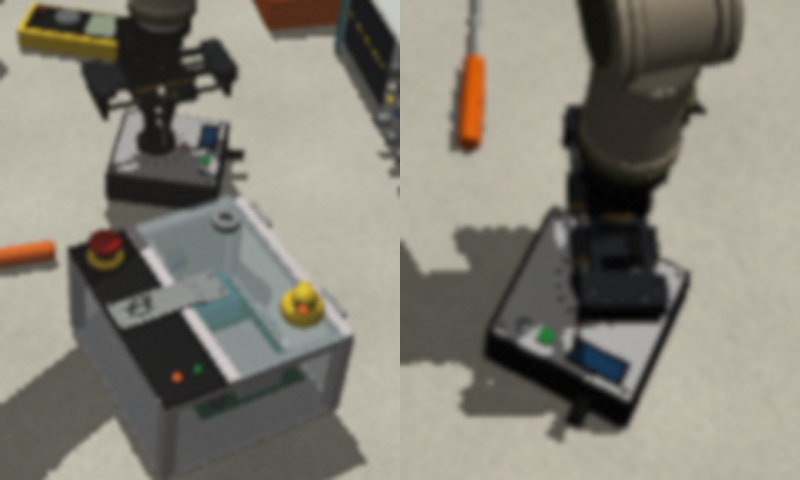

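View pics/w9.png

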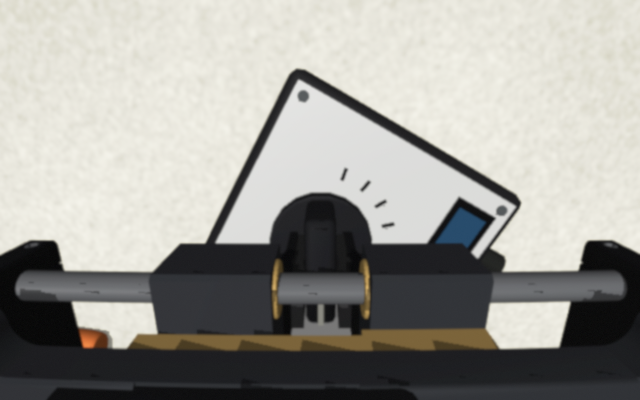

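Run:
```python
from h import *
r.close_job(); stb()
```

```text
the job is handed in; nothing more can be done
the job is handed in; nothing more can be done
```

I closed the hasp over its staple, then turned the jog knob three clicks clockwise. I handed the job in at about 11.8 s with the arm still holding the knob; no verdict is reported.

- **Hasp:** I pushed it down with the closed fingers and pressed at about 20 N until the fingertips stopped at z = 0.1417 m. A strap lying flat should put them at 0.1415 m. Pictures taken afterwards show the hasp flat over the staple. The lid looks shut, and the duck and bearing look unmoved.
- **Knob:** I gripped the bar at 50 N, with the fingers closed to 13.8 mm on the 14 mm bar. The gripper then turned 60.3° (1.053 rad; the third click is at 1.047). The wrist moment changed by about 0.33 N m, which fits the spring plus the click. The last wrist picture shows the bar still square in the jaws, with no sign of slip.
- **What I could not check:** I worked out the knob's angle from the gripper's turn and the bar's alignment in the jaws, because the pointer was hidden by the fingers. The grip pushed sideways on the knob with about 10 N. My position estimates for the box disagreed by about 6 mm between views, so I used a rounded middle value, and it proved close enough. The state reading I asked for after handing in was refused, so my last reading is from just before.

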